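# Re-tension the quick-release clamp on a panel jig

### The arm

A 6-joint arm with a two-finger parallel gripper is mounted at the origin on the work surface. World frame = base frame: x ahead of the robot, y to its left, z up, the work surface at z = 0. Lengths are in m, angles in rad, forces in N, time in s.
With the tool pointing down it reaches from about 0.4 to 0.825 m from the base axis. Payload 7 kg.
Tool frame: the origin (TCP) lies at the very end of the fingers, on their centre line; the grasp point (between the pads) lies 19 mm behind it; z points along the fingers, y is the line along which they close (so a half turn about z gives the same grasp; the last joint's range is limited). The gripper opens to 88 mm and grips with 3 to 60 N. Pads are 19 mm wide; open, the fingers measure 130 mm over their backs; the gripper's body (78 mm by 193 mm) begins 47 mm behind the grasp point.
Start: joints at [-0.833, 0.359, 0.012, 0, -1.224, -0.288], TCP at [0.293, -0.608, 0.227] pointing down, gripper open.
Joint ranges: [-3.07, 3.07], [-1.43, 2.12], [-1.02, 1.25], [-3.03, 1.67], [-3.05, -0], [-3.03, 3.03]. Speed limits (rad/s): [2.39, 2.39, 3.01, 3.14, 3.14, 3.14].

### API

Orientations are given as [roll, pitch, yaw] about the fixed x, y, z axes, in that order (R = Rz(yaw) Ry(pitch) Rx(roll)).
In Python, from station import arm, vision gives the robot as it stands. The module is installed in compiled form; this text tells all that it offers.
- The arm moves only by the tool jog_arm, never from a script. Its argument "steps" is a list that holds one entry, the list of rows, each a list of 7 numbers: the closure in counts, from 0 (fully open) to 255 (shut), then the shift along the tool's x, y, z scaled (see below), then the turn, a rotation vector about the tool's x, y, z scaled (see below). In form: [[[grip, dx, dy, dz, rx, ry, rz], ...]]. A call has 1 to 8 rows; each row is the pose to reach, as a shift and turn from the pose commanded when the call began, along the tool's axes at that moment; what a row does not reach only later rows make up. The controller multiplies each number of a shift by 250 mm and each number of a turn by 45 degrees. A row lasts 1/10 s, in which the tool goes at most 50 mm and 8.59 degrees, less where a joint would pass 70% of its speed; a pose out of reach is approached as far as the arm can. A call with a number of a shift or a turn outside -1 to 1 is refused whole. A call with a gripper value outside its range is refused whole. The fingers move at their own pace and stop on an object; "newtons" is the grip in N (left out, the last holds). Time passes only in rows, so rows that repeat a pose let the fingers close. It gives the time, the measured TCP pose, the force, the opening and the grip force at its end, in the units of the state.
- arm.get_state(): the state, without advancing time (a new reading comes with each control period).
- vision.grab_frame(name): name is "side" or "top"; returns a dict with "color" (400x640x3 uint8, red, green, blue), "vfov" (degrees; the focal length in pixels is half the picture's height over the tangent of half this angle, whatever the lens; pixels are square), "cx", "cy" (the principal point, pixels), "extrinsics" (4x4, takes a point from world to camera coordinates). Camera axes: x right, y down, z forward; pixel columns grow to the right and rows downward; lengths in m; the calibration is good to about 2 mm. A picture is of the moment at which its call begins. There is no depth.
- arm.job_done(): hands the job in; it is judged then, once.
The state is a dict: "t": time; "q": joint angles; "qd": joint speeds; "joint_efforts": joint torques, N m; "eef_pos": TCP position; "ee_rot": TCP orientation; "force": force on the tool from outside, world axes, zero at the start; "moment": the same for the moment, N m; "width": finger opening in m; "gripper_force": force on a finger pad.
Only numpy, scipy, OpenCV 4.12 (cv2) and the standard library are available. Lean on these libraries where they do the work, as an engineer would, in place of code of your own. Each camera call takes 0.05 s, during which the arm holds its last target. There are 200 camera calls.

### The job

The white panel is held too loosely in its jig. Flip the clamp's cam lever fully open, turn the adjusting nut by its arm until the arm points at the small marker block on the base plate, then flip the lever fully closed so that the foot presses the panel. Leave the panel in its place and do not disturb the other things on the bench.

Things in the scene. Friction and masses are not known exactly. Their poses are not given: they have to be found in the camera images.
- jig: Clamp jig fixed to the bench: aluminium base plate 300 x 270 x 12 mm carrying a vertical skewer (rod). Origin on the skewer axis at bench height; z up. The plate spans x -110..190, y -110..160 mm. The closed lever points along jig -x, the panel lies on the +x side, the nut's arm and the marker are on the +y side. The plate carries two 12 mm high stops behind the panel and one at its -y end.
- lever (a joint): Cam lever on top of the skewer, a flat steel bar 16 mm wide, 9 mm thick, 138 mm from pivot to rounded end. It turns in the jig's x-z plane about a level axis (along jig y) through point lever_pivot. 0 = fully closed, level, pointing to jig -x; grows as it is lifted; 1.57 upright; 1.75 rad = fully open (stop, just past upright, leaning to jig +x). Stiff with friction (about 0.18 N m, plus up to about 0.1 N m when closing on the panel): it stays where it is left.
- lever_pivot (a point): Lever pivot, on the skewer axis, 112 mm above the bench when the nut reads 0 and 3 mm lower per rad of nut.
- lever_grip (a point): Point in the middle of the lever bar (width and thickness), 112 mm from the pivot, 26 mm short of its end. Free space of 90 mm beneath it when closed.
- nut (a joint): Adjusting nut round the skewer low over the plate, with a level steel arm (14 mm wide, its top 42 mm above the bench, ending 119 mm from the axis) that carries an upright black grip pin. Rad, range 0..1.9, grows clockwise seen from above (tightening). At 0 the arm points 2.6 rad counter-clockwise (from above) of jig +x; at value n it points 2.6 - n. Friction about 0.12 N m: it stays where it is left. Turning it draws skewer, lever and foot down 3 mm per rad.
- nut_grip (a point): On the axis of the upright grip pin (black, 16 mm diameter, 55 mm tall, from 42 to 97 mm above the bench), 80 mm above the bench and 98 mm from the skewer axis. Its own x axis points outward along the arm. The pin is fixed to the arm.
- marker: Marker: small dark steel block 26 x 7 x 12 mm (long side radial) on the base plate, fixed. The frame's origin is NOT at the block but on the skewer axis, 12 mm above the bench; its x axis points from the skewer axis out through the block. It marks the nut setting for this panel: always further clockwise than the arm at the start.
- marker_tip (a point): Middle of the top of the marker block, 136 mm from the skewer axis, 24 mm above the bench.
- foot: Sprung rubber foot (28 mm diameter) under the dark pressure bar, which reaches from the skewer to jig +x (bar 30 mm wide, from x -25 to 100 mm, its top 90 mm above the bench; foot at x = 78 mm). Origin on the skewer axis. The bar rises about 6 mm when the lever opens. A guide rod 10 mm thick stands beside the bar at x 30, y -28 mm, up to 117 mm. Foot spring 5 N/mm; it first touches the panel with the lever closed at about nut = 0.45.
- panel: Loose white L-shaped panel 110 x 165 mm, flange 6 mm thick lying on the plate under the foot, with an upright 76 mm tall wall along its far (+x) edge. Origin at the centre of the flange's underside. About 0.6 kg.
- screwdriver: Screwdriver 200 mm long lying on the bench; a bystander. Origin on its underside, x along it from handle to blade.
- parts_bin: Grey open bin 150 x 110 x 60 mm, a bystander. Origin under its centre.
- jar: Jar, 66 mm diameter, 90 mm tall, a bystander. Origin under its centre.
Not all that is in view belongs to the job. There is more than one size of the panel; the one meant has the size given above.

How it is judged:
By the outcome, as a careful person would: the job done as asked, in the order asked, and still so for the second after the job is handed in, with the robot touching nothing.
It also fails if it takes over 70 s, if anything falls off the work surface, if the arm or the gripper's body presses on something with over 40 N, if the wrist force passes 120 N, or if a joint passes its speed limit or range.

## Working session

There is one attempt and no reset: what is moved stays moved. The work goes in short steps, Python scripts to look and compute and a tool call to move; the robot and the scene stay as the last step left them, time stands still between calls to the robot, and variables do not carry over. Pictures are saved under pics/ and viewed, at most 10 in all, crops included, and the job is handed in when it is done.

Besides the shell and the picture viewer there is one more tool, called after "Emit:" in YAML: its name, and indented under it one key for each argument. jog_arm: Moves the arm, as the interface text tells. Its arguments: {"type":"object","properties":{"steps":{"type":"array","items":{"type":"array","items":{"type":"array","items":{"type":"number"}}}},"newtons":{"type":"number"}},"required":["steps"]}

```bash
mkdir -p pics
python3 - <<'E'
from station import arm, vision
import cv2,pickle
for n in("side","top"):
    f=vision.grab_frame(n); pickle.dump(f,open(n+".pkl","wb"))
    cv2.imwrite(f"pics/{n}0.png",f["color"][:,:,::-1])
    print(n,f["vfov"],f["cx"],f["cy"],f["extrinsics"].round(4).tolist())
print(arm.get_state())
E
```

```text
side 53.04911501732104 320.63489130388496 192.01235799794634 [[-0.9624, -0.2716, -0.0094, 0.4302], [-0.2069, 0.7545, -0.6228, 0.1462], [0.1762, -0.5974, -0.7823, 1.2155], [0.0, 0.0, 0.0, 1.0]]
top 54.284322413006855 316.40792552721285 198.64095437456874 [[0.002, -0.9999, -0.0113, 0.0265], [-0.993, -0.0007, -0.118, 0.4408], [0.1179, 0.0115, -0.993, 1.3021], [0.0, 0.0, 0.0, 1.0]]
{'t': 0.1, 'q': array([-8.32882104e-01,  3.59332972e-01,  1.11835329e-02, -2.84972887e-04,
       -1.22410396e+00, -2.88095555e-01]), 'qd': array([-0.00082322, -0.00205658,  0.00230257,  0.00022324, -0.00026413,
       -0.00049736]), 'joint_efforts': array([-2.50998710e-03, -5.84162593e+01,  2.93753850e+01,  7.01547951e+00,
        1.02282269e-02, -5.59702062e-05]), 'eef_pos': array([ 0.29327911, -0.60749223,  0.22572356]), 'ee_rot': array([ 3.14011951e+00, -1.57161279e-04, -2.69187090e+00]), 'force': array([-0.53913835,  0.67058891, -0.67361178]), 'moment': array([0.03397572, 0.03002295, 0.02728722]), 'gripper_force': 0.0, 'width': 0.08742208466747889}
```

View pics/top0.png

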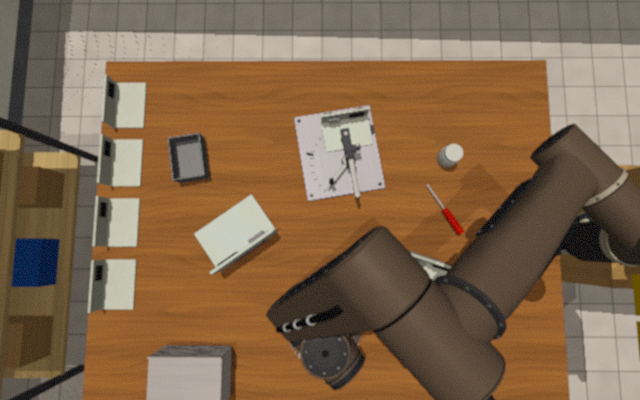

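View pics/side0.png

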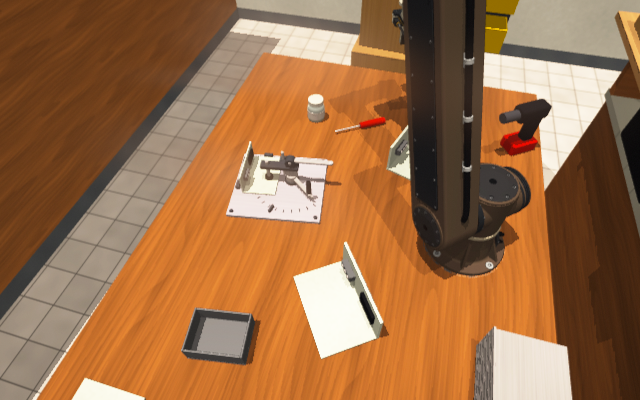

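The top view shows the jig at about (340,152). The clamped panel is at (346,130), the lever points down to (357,192), and the nut arm ends at (333,184). The loose panels at (235,235), (125,100–285) and (430,265) are bystanders. I'll enlarge both views of the jig.

Run:
```python
import cv2
a=cv2.imread("pics/top0.png")[100:205,285:395]; b=cv2.imread("pics/side0.png")[135:225,220:340]
cv2.imwrite("pics/c1.png",cv2.resize(a,(770*8//10,735*8//10),interpolation=cv2.INTER_CUBIC))
cv2.imwrite("pics/c2.png",cv2.resize(b,(720,540),interpolation=cv2.INTER_CUBIC))
```

```text
(no output)
```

View pics/c1.png

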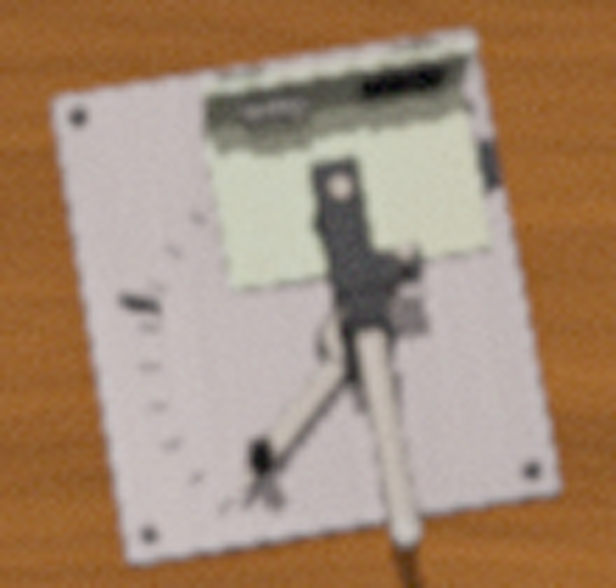

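View pics/c2.png

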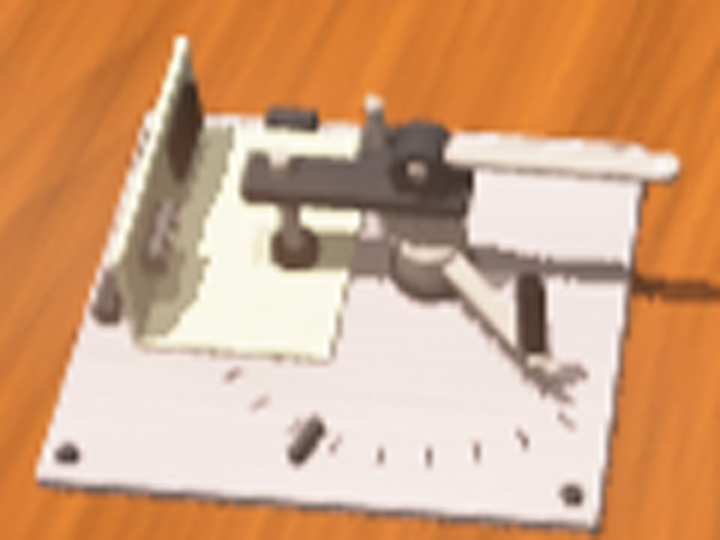

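The crops show the following:
- **Top crop:** plate corners at (52,100), (130,562) and (562,490); marker at (140,302); pin top at (262,448); lever end at (405,537).
- **Side crop:** plate corners at (36,484) and (598,528); marker at (308,436); pin top at (530,276); lever end at (678,165).

Next I'll fit the jig pose, nut angle and marker angle together.

```bash
cat > h.py <<'E'
import numpy as np, pickle
C={n:pickle.load(open(n+".pkl","rb")) for n in("side","top")}
def proj(n,P):
    f=C[n];E=f["extrinsics"];p=E[:3,:3]@np.asarray(P)+E[:3,3]
    F=200/np.tan(np.radians(f["vfov"]/2)); return np.array([f["cx"]+F*p[0]/p[2],f["cy"]+F*p[1]/p[2]])
def jig(P,v): c,s=np.cos(v[2]),np.sin(v[2]); return np.array([v[0]+c*P[0]-s*P[1],v[1]+s*P[0]+c*P[1],P[2]])
def pol(r,a,z): return [r*np.cos(a),r*np.sin(a),z]
E
cat > fit.py <<'E'
from h import *
from scipy.optimize import least_squares
t=lambda u,v:np.array([(u+.5)/5.6-.5+285,(v+.5)/5.6-.5+100])
s=lambda u,v:np.array([(u+.5)/6-.5+220,(v+.5)/6-.5+135])
def pts(v):
    n,m=v[3],v[4]; a=2.6-n; zp=.112-.003*n
    return [("top",[.19,.16,.012],t(52,100)),("top",[-.11,.16,.012],t(130,562)),("top",[-.11,-.11,.012],t(562,490)),
    ("side",[.19,.16,.012],s(38,480)),("side",[-.11,.16,.012],s(600,522)),
    ("top",pol(.136,m,.024),t(140,302)),("side",pol(.136,m,.024),s(308,432)),
    ("top",pol(.098,a,.097),t(262,445)),("side",pol(.098,a,.097),s(530,275)),
    ("top",[-.136,0,zp],t(405,537)),("side",[-.136,0,zp],s(676,165))]
f=lambda v:np.concatenate([proj(c,jig(P,v))-o for c,P,o in pts(v)])
r=least_squares(f,[.7,-.05,.1,.2,1.3],loss="soft_l1")
print(r.x.round(4)); print(f(r.x).reshape(-1,2).round(2).tolist())
v=r.x; print("target nut",2.6-v[4])
for nm,P in [("pivot",[0,0,.112-.003*v[3]]),("lgrip",[-.112,0,.112-.003*v[3]]),("pin",pol(.098,2.6-v[3],.08)),("pinT",pol(.098,v[4],.08))]: print(nm,jig(P,v).round(4))
E
python3 fit.py
```

```text
[ 0.5722 -0.082   0.1761  0.284   1.209 ]
[[-0.4, -0.01], [0.17, 0.6], [0.18, -0.12], [-0.94, -0.64], [-0.44, -0.4], [-0.19, 0.26], [-0.37, 0.12], [0.2, 0.67], [-0.23, 0.72], [0.93, 0.82], [-0.22, 0.37]]
target nut 1.3910477999323543
pivot [ 0.5722 -0.082   0.1111]
lgrip [ 0.4619 -0.1016  0.1111]
pin [ 0.4941 -0.0228  0.08  ]
pinT [0.5903 0.0143 0.08  ]
```

The fit residuals are all under 1 px (about 2.5 mm), and the sizes and reach are consistent. The jig is at (0.572,-0.082) with yaw 0.176, the nut reads about 0.28, and the target is about 1.39.

Things that could be mistaken for the lever or the nut arm:
- Lever: pale bar ending at (357,195).
- Nut arm: pale arm with the black pin at (332,180).
- Guide rod: stub at (358,147).
- Marker: dark block at (310,154), as opposed to the thin scale ticks.

The crop confirms these choices, so I'm moving over the lever.

Emit:
jog_arm:
  steps:
    - [[0, -0.745, 0.766, 0, 0, 0, 0], [0, -0.745, 0.766, 0, 0, 0, 0], [0, -0.745, 0.766, 0, 0, 0, 0], [0, -0.745, 0.766, 0, 0, 0, 0], [0, -0.745, 0.766, 0, 0, 0, 0], [0, -0.745, 0.766, 0, 0, 0, 0], [0, -0.745, 0.766, 0, 0, 0, 0]]
  newtons: 12

```text
t: 0.8
eef_pos: [0.3786, -0.3522, 0.2269]
ee_rot: [-3.141, 0.001, -2.688]
force: [0.3, -0.4, -0.0]
width: 0.0875
gripper_force: 0.0
```

Emit:
jog_arm:
  steps:
    - [[100, -0.745, 0.766, 0, 0, 0, 0.349], [100, -0.745, 0.766, 0, 0, 0, 0.349], [100, -0.745, 0.766, 0, 0, 0, 0.349], [100, -0.745, 0.766, 0, 0, 0, 0.349], [100, -0.745, 0.766, 0, 0, 0, 0.349], [100, -0.745, 0.766, 0, 0, 0, 0.349], [100, -0.745, 0.766, 0, 0, 0, 0.349], [100, -0.745, 0.766, 0, 0, 0, 0.349]]

```text
t: 1.6
eef_pos: [0.4625, -0.1009, 0.2263]
ee_rot: [-3.142, -0.001, -2.965]
force: [-0.8, 0.4, -0.8]
width: 0.0535
gripper_force: 0.0
```

Emit:
jog_arm:
  steps:
    - [[100, 0, 0, 0.536, 0, 0, 0], [100, 0, 0, 0.536, 0, 0, 0], [100, 0, 0, 0.536, 0, 0, 0], [100, 0, 0, 0.536, 0, 0, 0], [100, 0, 0, 0.536, 0, 0, 0]]

```text
t: 2.1
eef_pos: [0.4624, -0.1022, 0.093]
ee_rot: [-3.141, -0.001, -2.967]
force: [-0.9, -1.2, 0.5]
width: 0.0529
gripper_force: 0.0
```

Run:
```python
from station import arm, vision
import cv2
for n,(a,b,c,d) in (("side",(115,235,220,380)),):
    f=vision.grab_frame(n)["color"][a:b,c:d,::-1]; cv2.imwrite(f"pics/g_{n}.png",cv2.resize(f,(800,600),interpolation=cv2.INTER_CUBIC))
```

```text
(no output)
```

View pics/g_side.png

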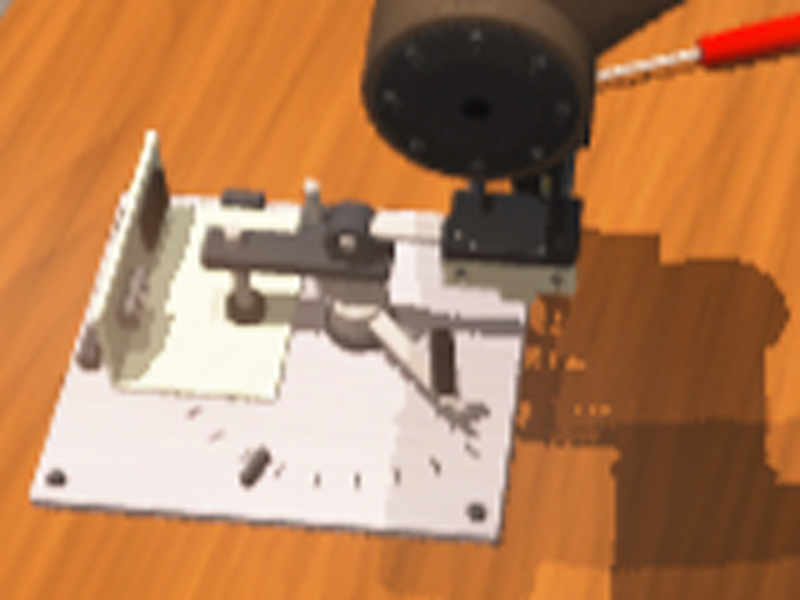

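The side view shows the fingers straddling the lever near its end, at about (510,240), clear of the pin at (443,360). Closing now.

Emit:
jog_arm:
  steps:
    - [[255, 0, 0, 0, 0, 0, 0], [255, 0, 0, 0, 0, 0, 0], [255, 0, 0, 0, 0, 0, 0], [255, 0, 0, 0, 0, 0, 0], [255, 0, 0, 0, 0, 0, 0], [255, 0, 0, 0, 0, 0, 0]]
  newtons: 12

```text
t: 2.75
eef_pos: [0.4624, -0.1008, 0.0927]
ee_rot: [3.141, 0.0, -2.966]
force: [-1.2, 1.1, 2.3]
width: 0.0159
gripper_force: 12.0
```

Emit:
jog_arm:
  steps:
    - [[255, -0.003, 0, -0.056, 0, 0, 0], [255, -0.014, 0, -0.111, 0, 0, 0], [255, -0.031, 0, -0.164, 0, 0, 0], [255, -0.055, 0, -0.215, 0, 0, 0], [255, -0.085, 0, -0.262, 0, 0, 0], [255, -0.12, 0, -0.305, 0, 0, 0], [255, -0.16, 0, -0.344, 0, 0, 0], [255, -0.206, 0, -0.377, 0, 0, 0]]

```text
t: 3.55
eef_pos: [0.5118, -0.0922, 0.1865]
ee_rot: [3.141, -0.003, -2.966]
force: [-2.3, -1.0, -2.8]
width: 0.0162
gripper_force: 12.0
```

Emit:
jog_arm:
  steps:
    - [[255, -0.049, 0, -0.027, 0, 0, 0], [255, -0.101, 0, -0.048, 0, 0, 0], [255, -0.155, 0, -0.062, 0, 0, 0], [255, -0.21, 0, -0.07, 0, 0, 0], [255, -0.266, 0, -0.07, 0, 0, 0], [255, -0.322, 0, -0.064, 0, 0, 0], [255, -0.35, 0, -0.058, 0, 0, 0], [255, -0.35, 0, -0.058, 0, 0, 0]]

```text
t: 4.35
eef_pos: [0.6005, -0.0768, 0.2013]
ee_rot: [-3.141, 0.0, -2.966]
force: [-0.5, -2.3, 4.3]
width: 0.016
gripper_force: 12.0
```

Emit:
jog_arm:
  steps:
    - [[255, -0.03, 0, 0.005, 0, 0, 0], [255, -0.06, 0, 0.01, 0, 0, 0], [255, -0.06, 0, 0.01, 0, 0, 0]]

```text
t: 4.65
eef_pos: [0.6146, -0.0737, 0.1979]
ee_rot: [3.141, -0.0, -2.966]
force: [0.9, 1.0, -0.1]
width: 0.003
gripper_force: 0.0
```

Run:
```python
from station import arm, vision
import cv2
print(arm.get_state()["force"])
f=vision.grab_frame("side")["color"][85:205,220:380,::-1]; cv2.imwrite("pics/o_side.png",cv2.resize(f,(800,600),interpolation=cv2.INTER_CUBIC))
```

```text
[ 0.92069592  1.00197013 -0.09459742]
```

View pics/o_side.png

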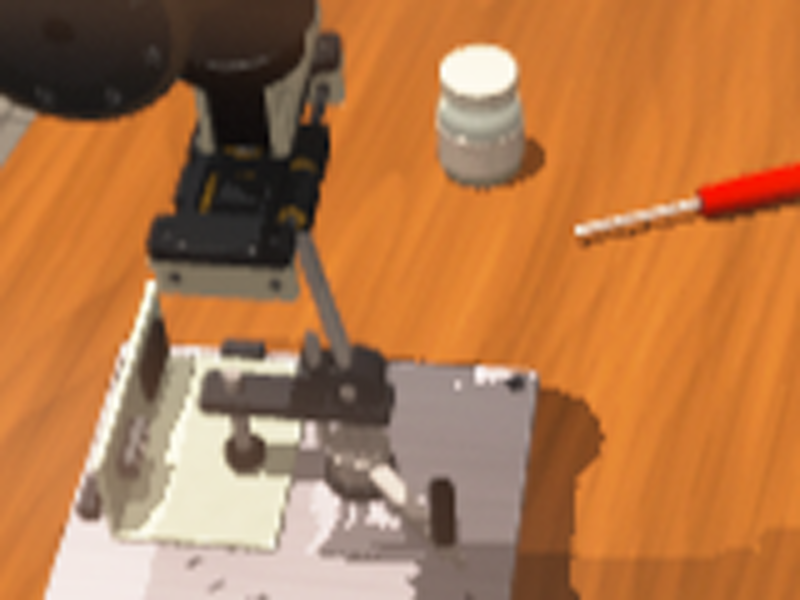

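The lever slipped out of the grip when pushed against its stop, and it leans past upright from (347,370) up to (305,240) in the crop. I'll withdraw upward, turn the tool for the nut pin and check the lever angle there.

Emit:
jog_arm:
  steps:
    - [[100, 0, 0, -0.2, 0, 0, 0], [100, 0, 0, -0.4, 0, 0, 0], [100, 0, 0, -0.4, 0, 0, 0], [100, 0.15, 0.285, -0.4, 0, 0, -0.2], [100, 0.3, 0.285, -0.4, 0, 0, -0.4], [100, 0.439, 0.285, -0.4, 0, 0, -0.6], [100, 0.439, 0.285, -0.4, 0, 0, -0.8], [100, 0.439, 0.285, -0.4, 0, 0, -0.983]]

```text
t: 5.5
eef_pos: [0.4929, -0.0225, 0.2998]
ee_rot: [-3.14, 0.003, -2.208]
force: [0.9, 0.0, -0.8]
width: 0.0528
gripper_force: 0.0
```

Emit:
jog_arm:
  steps:
    - [[100, 0, 0, 0, 0, 0, -0.19], [100, 0, 0, 0, 0, 0, -0.38], [100, 0, 0, 0, 0, 0, -0.57], [100, 0, 0, 0, 0, 0, -0.76], [100, 0, 0, 0, 0, 0, -0.95], [100, 0, 0, 0, 0, 0, -0.983]]

```text
t: 6.1
eef_pos: [0.4938, -0.0227, 0.2989]
ee_rot: [-3.14, 0.001, -1.441]
force: [-0.3, -0.5, 0.2]
width: 0.053
gripper_force: 0.0
```

Emit:
jog_arm:
  steps:
    - [[100, 0, 0, 0, 0, 0, -0.19], [100, 0, 0, 0, 0, 0, -0.38], [100, 0, 0, 0, 0, 0, -0.57], [100, 0, 0, 0, 0, 0, -0.76], [100, 0, 0, 0, 0, 0, -0.95], [100, 0, 0, 0, 0, 0, -0.983]]

```text
t: 6.7
eef_pos: [0.4937, -0.0229, 0.2989]
ee_rot: [-3.141, -0.0, -0.672]
force: [0.9, -0.2, -0.0]
width: 0.0531
gripper_force: 0.0
```

Run:
```python
from station import arm, vision
from h import *
import cv2
print(arm.get_state()["q"])
f=vision.grab_frame("side")["color"][85:205,220:380,::-1]; im=cv2.resize(f,(800,600),interpolation=cv2.INTER_CUBIC)
v=[.5722,-.082,.1761]
for a in (1.55,1.65,1.75):
    P=proj("side",jig([-.138*np.cos(a),0,.111+.138*np.sin(a)],v)); print(a,((P-[220,85]+.5)*5).round(1))
print("pivot",((proj("side",jig([0,0,.111],v))-[220,85]+.5)*5).round(1))
cv2.imwrite("pics/o2.png",im)
```

```text
[ 3.52127794e-01  1.38635093e-02 -2.55586467e-01 -2.13304747e-04
 -1.30053914e+00  5.47109982e-01]
1.55 [338.5 214.1]
1.65 [315.2 213.2]
1.75 [292.4 214.1]
pivot [350.2 375.8]
```

View pics/o2.png

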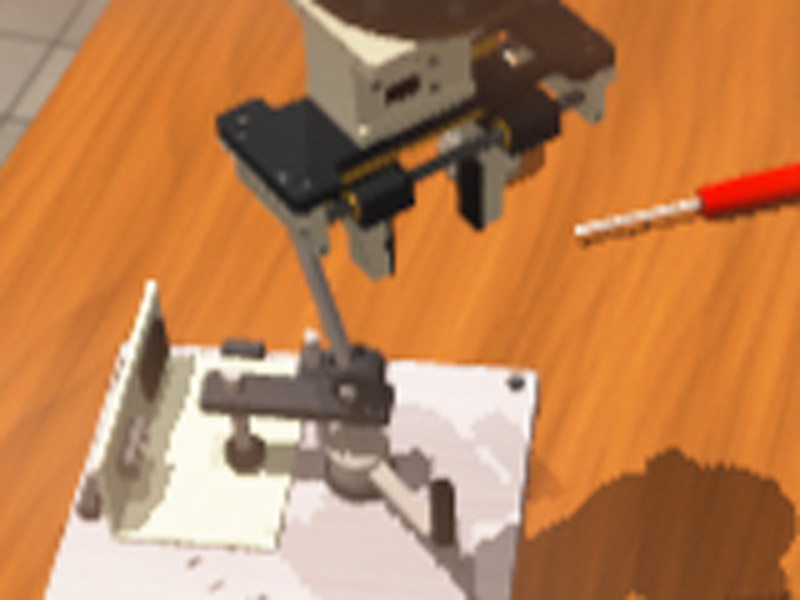

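The lever runs from (343,370) up to (293,222). That matches the 1.75 rad prediction of (292,214), so it is fully open. Descending on the pin and gripping.

Emit:
jog_arm:
  steps:
    - [[100, 0, 0, 0.952, 0, 0, 0.0], [100, 0, 0, 0.952, 0, 0, 0], [100, 0, 0, 0.952, 0, 0, 0], [100, 0, 0, 0.952, 0, 0, 0], [100, 0, 0, 0.952, 0, 0, 0], [100, 0, 0, 0.952, 0, 0, 0]]

```text
t: 7.35
eef_pos: [0.4899, -0.0241, 0.0565]
ee_rot: [3.134, 0.005, -0.678]
force: [-0.5, -0.7, 0.1]
width: 0.0528
gripper_force: 0.0
```

Emit:
jog_arm:
  steps:
    - [[255, 0, 0, 0, 0, 0, 0], [255, 0, 0, 0, 0, 0, 0], [255, 0, 0, 0, 0, 0, 0], [255, 0, 0, 0, 0, 0, 0], [255, 0, 0, 0, 0, 0, 0], [255, 0, 0, 0, 0, 0, 0]]
  newtons: 12

```text
t: 7.95
eef_pos: [0.4939, -0.023, 0.0616]
ee_rot: [-3.14, -0.001, -0.672]
force: [-2.2, 1.4, 5.7]
width: 0.0159
gripper_force: 12.0
```

Run:
```python
from station import arm
import numpy as np
s=arm.get_state(); p=s["eef_pos"]; print(p,s["ee_rot"],s["width"],s["gripper_force"],s["force"])
c=np.array([.5722,-.082]); d=p[:2]-c; r=np.hypot(*d); a=np.arctan2(d[1],d[0]); print("r",r,"world angle",a,"nut",2.6+.1761-a)
y=s["ee_rot"][2]; ex=np.array([np.cos(y),np.sin(y)]); ey=np.array([np.sin(y),-np.cos(y)])
D=1.385-a; print("turn",D)
for k in (1/8,)+tuple(np.arange(2,9)/8):
    b=a+D*k; q=c+.098*np.array([np.cos(b),np.sin(b)])-p[:2]; print((np.array([q@ex,q@ey])/.25).round(3), round(-np.degrees(D*k)/45,3))
```

```text
[ 0.493903   -0.02299013  0.06160521] [-3.14049964e+00 -7.95647277e-04 -6.71850984e-01] 0.015854026626206857 12.001830339431763 [-2.16959667  1.36323412  5.73994757]
r 0.09804379018656441 world angle 2.495748784256177 nut 0.2803512157438228
turn -1.1107487842561772
[ 0.003 -0.054] 0.177
[ 0.012 -0.108] 0.354
[ 0.03  -0.159] 0.53
[ 0.054 -0.208] 0.707
[ 0.084 -0.253] 0.884
[ 0.121 -0.293] 1.061
[ 0.163 -0.328] 1.237
[ 0.209 -0.357] 1.414
```

Emit:
jog_arm:
  steps:
    - [[255, 0.003, -0.054, 0, 0, 0, 0.177], [255, 0.012, -0.108, 0, 0, 0, 0.354], [255, 0.03, -0.159, 0, 0, 0, 0.53], [255, 0.054, -0.208, 0, 0, 0, 0.707], [255, 0.084, -0.253, 0, 0, 0, 0.884], [255, 0.084, -0.253, 0, 0, 0, 0.884]]

```text
t: 8.55
eef_pos: [0.5513, 0.0131, 0.0616]
ee_rot: [-3.14, -0.001, -1.37]
force: [0.9, -4.5, 6.3]
width: 0.0158
gripper_force: 12.0
```

```bash
cat > nx.py <<'E'
from station import arm
import numpy as np
s=arm.get_state(); p=s["eef_pos"]; print(p,s["ee_rot"],s["width"],s["gripper_force"],s["force"],s["q"][5])
c=np.array([.5722,-.082]); d=p[:2]-c; r=np.hypot(*d); a=np.arctan2(d[1],d[0]); print("r",r,"nut",2.6+.1761-a)
y=s["ee_rot"][2]; ex=np.array([np.cos(y),np.sin(y)]); ey=np.array([np.sin(y),-np.cos(y)])
D=1.385-a; print("turn",D)
for k in np.arange(1,5)/4:
    b=a+D*k; q=c+.098*np.array([np.cos(b),np.sin(b)])-p[:2]; print((np.array([q@ex,q@ey])/.25).round(3), round(-np.degrees(D*k)/45,3))
E
python3 nx.py
```

```text
[0.55134029 0.01307871 0.06155651] [-3.14027260e+00 -1.39102005e-03 -1.37031256e+00] 0.015779285769965623 12.003970295190811 [ 0.94046268 -4.46298813  6.31543129] -0.18123867900882443
r 0.09734006556171947 nut 0.9893313292807389
turn -0.40176867071926115
[-0.001 -0.039] 0.128
[ 0.004 -0.078] 0.256
[ 0.013 -0.117] 0.384
[ 0.026 -0.154] 0.512
```

Emit:
jog_arm:
  steps:
    - [[255, -0.001, -0.039, 0, 0, 0, 0.128], [255, 0.004, -0.078, 0, 0, 0, 0.256], [255, 0.013, -0.117, 0, 0, 0, 0.384], [255, 0.026, -0.154, 0, 0, 0, 0.512], [255, 0.026, -0.154, 0, 0, 0, 0.512], [255, 0.026, -0.154, 0, 0, 0, 0.512]]

```text
t: 9.15
eef_pos: [0.5888, 0.0135, 0.0616]
ee_rot: [-3.141, -0.001, -1.769]
force: [-0.5, -5.7, 5.4]
width: 0.0157
gripper_force: 12.0
```

```bash
python3 nx.py
python3 - <<'E'
from station import vision
import cv2
f=vision.grab_frame("side")["color"][140:230,220:340,::-1]; cv2.imwrite("pics/n1.png",cv2.resize(f,(800,600),interpolation=cv2.INTER_CUBIC))
E
```

```text
[0.58877996 0.01345953 0.06158635] [-3.14103752e+00 -1.45584542e-03 -1.76860850e+00] 0.01570342327299366 12.000634521245956 [-0.48726421 -5.65190472  5.44864144] -0.5548828299615793
r 0.0968886824982349 nut 1.377273875968188
turn -0.013826124031812048
[-0.004 -0.001] 0.004
[-0.005 -0.003] 0.009
[-0.005 -0.004] 0.013
[-0.005 -0.005] 0.018
```

View pics/n1.png

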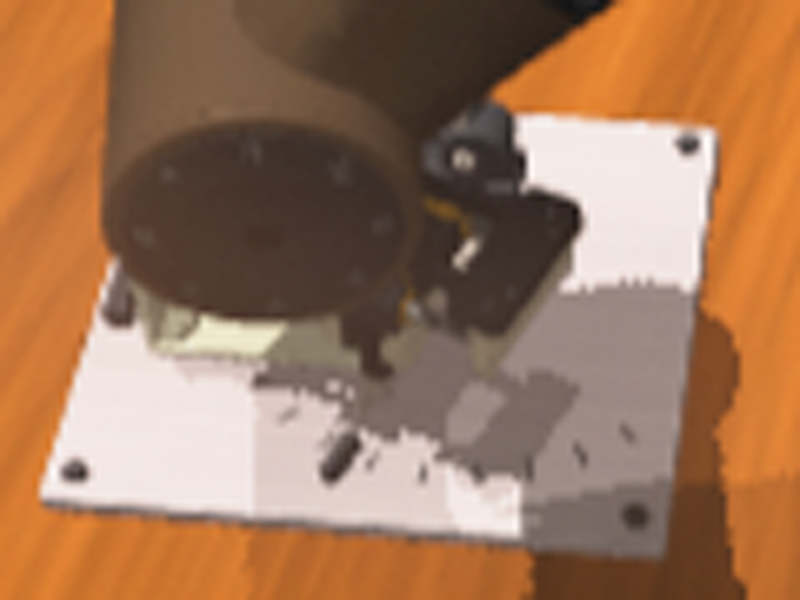

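The arm occludes the nut here. I'll release, lift clear and park to the right so I can see it.

Emit:
jog_arm:
  steps:
    - [[100, 0, 0, 0, 0, 0, 0], [100, 0, 0, 0, 0, 0, 0], [100, 0, 0, 0, 0, 0, 0], [100, 0, 0, -0.2, 0, 0, 0], [100, 0, 0, -0.4, 0, 0, 0], [100, 0, 0, -0.6, 0, 0, 0], [100, 0, 0, -0.8, 0, 0, 0], [100, 0, 0, -0.9, 0, 0, 0]]

```text
t: 10.0
eef_pos: [0.5896, 0.015, 0.2911]
ee_rot: [-3.136, 0.002, -1.768]
force: [1.0, -0.1, 0.6]
width: 0.0534
gripper_force: 0.0
```

Emit:
jog_arm:
  steps:
    - [[100, 0, 0, -0.05, 0, 0, 0.19], [100, 0, 0, -0.05, 0, 0, 0.38], [100, 0, 0, -0.05, 0, 0, 0.57], [100, 0, 0, -0.05, 0, 0, 0.76], [100, 0, 0, -0.05, 0, 0, 0.762], [100, 0, 0, -0.05, 0, 0, 0.762]]

```text
t: 10.6
eef_pos: [0.5882, 0.0149, 0.2981]
ee_rot: [3.141, -0.0, -2.362]
force: [0.4, -0.8, 0.4]
width: 0.0535
gripper_force: 0.0
```

Emit:
jog_arm:
  steps:
    - [[100, 0, 0, 0, 0, 0, 0.19], [100, 0, 0, 0, 0, 0, 0.38], [100, 0, 0, 0, 0, 0, 0.57], [100, 0, 0, 0, 0, 0, 0.76], [100, 0, 0, 0, 0, 0, 0.762], [100, 0, 0, 0, 0, 0, 0.762]]

```text
t: 11.2
eef_pos: [0.5883, 0.0148, 0.2982]
ee_rot: [-3.142, -0.0, -2.959]
force: [0.2, -0.2, 1.1]
width: 0.0536
gripper_force: 0.0
```

Emit:
jog_arm:
  steps:
    - [[100, 0.1, -0.2, 0, 0, 0, 0], [100, 0.2, -0.4, 0, 0, 0, 0], [100, 0.3, -0.6, 0, 0, 0, 0], [100, 0.4, -0.8, 0, 0, 0, 0], [100, 0.5, -0.96, 0, 0, 0, 0], [100, 0.5, -0.96, 0, 0, 0, 0]]

```text
t: 11.8
eef_pos: [0.5057, -0.2465, 0.2985]
ee_rot: [-3.141, -0.0, -2.962]
force: [1.3, 0.0, -0.2]
width: 0.0536
gripper_force: 0.0
```

Emit:
jog_arm:
  steps:
    - [[100, 0, -0.2, 0, 0, 0, 0], [100, 0, -0.4, 0, 0, 0, 0], [100, 0, -0.6, 0, 0, 0, 0], [100, 0, -0.6, 0, 0, 0, 0], [100, 0, -0.6, 0, 0, 0, 0]]

```text
t: 12.3
eef_pos: [0.5333, -0.3923, 0.2969]
ee_rot: [3.14, -0.002, -2.963]
force: [0.9, 0.9, 0.3]
width: 0.0532
gripper_force: 0.0
```

Run:
```python
from station import vision
import cv2,numpy as np
a=vision.grab_frame("top")["color"][100:205,290:370,::-1]; b=vision.grab_frame("side")["color"][135:225,225:340,::-1]
cv2.imwrite("pics/n_top_full.png",a); cv2.imwrite("pics/n_side_full.png",b)
a=cv2.resize(a[20:85],(400,325),interpolation=cv2.INTER_CUBIC); b=cv2.resize(b,(575,450),interpolation=cv2.INTER_CUBIC)
# 3.4x top right: use 7x crop of arm/marker zone
A=cv2.imread("pics/n_top_full.png")[30:80,5:65]; A=cv2.resize(A,(396,330),interpolation=cv2.INTER_CUBIC)
B=cv2.imread("pics/n_side_full.png")[25:85,25:85]; B=cv2.resize(B,(396,396),interpolation=cv2.INTER_CUBIC)
m=np.zeros((396,800,3),np.uint8); m[:330,:396]=A; m[:,404:]=B; cv2.imwrite("pics/n2.png",m)
```

```text
(no output)
```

View pics/n2.png

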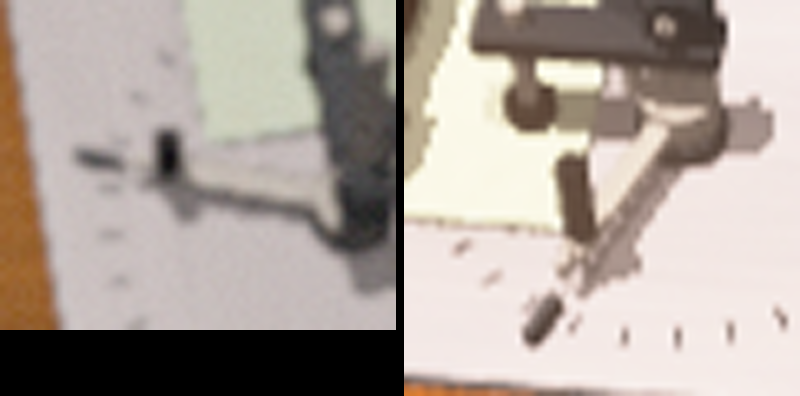

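The nut arm now points at the marker. In the top panel the pin top is at (168,137) and the marker at (97,157). In the side panel the pin top is at (573,157) and the marker at (543,317). I'll put a number on it.

Run:
```python
from h import *
from scipy.optimize import least_squares
T=lambda u,v:np.array([(u+.5)/6.6-.5+295,(v+.5)/6.6-.5+130]); S=lambda u,v:np.array([(u-403.5)/6.6-.5+250,(v+.5)/6.6-.5+160])
v=[.5722,-.082,.1761]
for a in (1.16,1.21,1.26):
    o=[]
    for r,z in((.098,.097),(.098,.042),(.119,.042),(.05,.042),(.123,.024),(.149,.024)):
        P=jig(pol(r,a,z),v); t=(proj("top",P)-[295,130]+.5)*6.6; s=(proj("side",P)-[250,160]+.5)*6.6+[404,0]; o.append((r,z,t.round().tolist(),s.round().tolist()))
    print(a,*o,sep="\n")
```

```text
1.16
(0.098, 0.097, [171.0, 131.0], [559.0, 156.0])
(0.098, 0.042, [171.0, 156.0], [571.0, 229.0])
(0.119, 0.042, [132.0, 147.0], [547.0, 259.0])
(0.05, 0.042, [262.0, 178.0], [624.0, 162.0])
(0.123, 0.024, [125.0, 154.0], [546.0, 288.0])
(0.149, 0.024, [77.0, 142.0], [516.0, 326.0])
1.21
(0.098, 0.097, [169.0, 140.0], [568.0, 160.0])
(0.098, 0.042, [169.0, 166.0], [579.0, 233.0])
(0.119, 0.042, [130.0, 158.0], [557.0, 264.0])
(0.05, 0.042, [261.0, 182.0], [629.0, 164.0])
(0.123, 0.024, [123.0, 165.0], [557.0, 292.0])
(0.149, 0.024, [74.0, 156.0], [529.0, 331.0])
1.26
(0.098, 0.097, [168.0, 150.0], [577.0, 163.0])
(0.098, 0.042, [168.0, 175.0], [588.0, 236.0])
(0.119, 0.042, [128.0, 169.0], [568.0, 268.0])
(0.05, 0.042, [260.0, 187.0], [633.0, 165.0])
(0.123, 0.024, [121.0, 176.0], [568.0, 296.0])
(0.149, 0.024, [72.0, 170.0], [543.0, 337.0])
```

Predicted and observed agree: the arm angle is 1.215±0.02 rad and the marker 1.205±0.02, so the nut is set. Returning to the lever to close it.

Emit:
jog_arm:
  steps:
    - [[100, -0.07, 0.18, 0, 0, 0, 0], [100, -0.14, 0.36, 0, 0, 0, 0], [100, -0.2275, 0.54, 0, 0, 0, 0], [100, -0.2275, 0.597, 0, 0, 0, 0], [100, -0.2275, 0.597, 0, 0, 0, 0]]

```text
t: 12.9
eef_pos: [0.5636, -0.2309, 0.2996]
ee_rot: [-3.141, 0.002, -2.959]
force: [-0.5, -0.7, -0.5]
width: 0.0535
gripper_force: 0.0
```

Emit:
jog_arm:
  steps:
    - [[100, -0.07, 0.18, 0, 0, 0, 0], [100, -0.14, 0.36, 0, 0, 0, 0], [100, -0.2275, 0.54, 0, 0, 0, 0], [100, -0.2275, 0.597, 0, 0, 0, 0], [100, -0.2275, 0.597, 0, 0, 0, 0]]

```text
t: 13.4
eef_pos: [0.5931, -0.0755, 0.2987]
ee_rot: [3.142, 0.001, -2.961]
force: [-0.1, -0.4, 0.3]
width: 0.0534
gripper_force: 0.0
```

Emit:
jog_arm:
  steps:
    - [[100, 0.002, -0.011, 0.15, 0, 0, 0], [100, 0.002, -0.011, 0.3, 0, 0, 0], [100, 0.002, -0.011, 0.398, 0, 0, 0], [100, 0.002, -0.011, 0.398, 0, 0, 0], [100, 0.002, -0.011, 0.398, 0, 0, 0]]

```text
t: 13.9
eef_pos: [0.5935, -0.0813, 0.1998]
ee_rot: [-3.141, 0.0, -2.965]
force: [0.1, -0.0, 1.2]
width: 0.0534
gripper_force: 0.0
```

Emit:
jog_arm:
  steps:
    - [[255, 0, 0, 0, 0, 0, 0], [255, 0, 0, 0, 0, 0, 0], [255, 0, 0, 0, 0, 0, 0], [255, 0, 0, 0, 0, 0, 0], [255, 0, 0, 0, 0, 0, 0], [255, 0, 0, 0, 0, 0, 0]]
  newtons: 15

```text
t: 14.5
eef_pos: [0.5934, -0.0788, 0.1991]
ee_rot: [3.14, 0.001, -2.965]
force: [-1.3, 6.3, 3.4]
width: 0.016
gripper_force: 15.0
```

Run:
```python
from station import arm
import numpy as np
s=arm.get_state(); p=s["eef_pos"]; print(p,s["width"],s["gripper_force"],s["force"])
y=s["ee_rot"][2]; ex=np.array([np.cos(y),np.sin(y)]); ey=np.array([np.sin(y),-np.cos(y)])
for a in np.linspace(1.75,0,17)[1:]:
    q=np.array([.5722,-.082])-.112*np.cos(a)*np.array([np.cos(.1761),np.sin(.1761)])-p[:2]
    print(round(a,2),(np.array([q@ex,q@ey,p[2]+.019-.1079-.112*np.sin(a)])/.25).round(3))
```

```text
[ 0.59336971 -0.07881351  0.19913827] 0.015971648937941414 14.993561119772494 [-1.28356031  6.32438086  3.35989345]
1.64 [ 0.054  0.002 -0.006]
1.53 [ 0.103  0.002 -0.007]
1.42 [ 0.152  0.002 -0.002]
1.31 [0.2   0.002 0.008]
1.2 [0.247 0.002 0.023]
1.09 [0.291 0.002 0.043]
0.98 [0.334 0.002 0.068]
0.88 [0.373 0.002 0.097]
0.77 [0.409 0.002 0.13 ]
0.66 [0.441 0.002 0.168]
0.55 [0.468 0.002 0.208]
0.44 [0.491 0.003 0.251]
0.33 [0.51  0.003 0.297]
0.22 [0.523 0.003 0.344]
0.11 [0.531 0.003 0.392]
0.0 [0.534 0.003 0.441]
```

Emit:
jog_arm:
  steps:
    - [[255, 0.054, 0.006, -0.006, 0, 0, 0], [255, 0.103, 0.006, -0.007, 0, 0, 0], [255, 0.152, 0.006, -0.002, 0, 0, 0], [255, 0.2, 0.006, 0.008, 0, 0, 0], [255, 0.247, 0.006, 0.023, 0, 0, 0], [255, 0.291, 0.006, 0.043, 0, 0, 0], [255, 0.334, 0.006, 0.068, 0, 0, 0], [255, 0.373, 0.006, 0.097, 0, 0, 0]]

```text
t: 15.3
eef_pos: [0.4994, -0.095, 0.1744]
ee_rot: [3.141, -0.001, -2.965]
force: [-1.9, 6.2, 4.3]
width: 0.0158
gripper_force: 15.0
```

Emit:
jog_arm:
  steps:
    - [[255, 0.036, 0, 0.033, 0, 0, 0], [255, 0.068, 0, 0.071, 0, 0, 0], [255, 0.095, 0, 0.111, 0, 0, 0], [255, 0.118, 0, 0.154, 0, 0, 0], [255, 0.137, 0, 0.2, 0, 0, 0], [255, 0.15, 0, 0.247, 0, 0, 0], [255, 0.158, 0, 0.295, 0, 0, 0], [255, 0.161, 0, 0.344, 0, 0, 0]]

```text
t: 16.1
eef_pos: [0.4562, -0.1024, 0.0866]
ee_rot: [3.14, -0.008, -2.967]
force: [-8.1, 5.8, 3.7]
width: 0.0158
gripper_force: 15.0
```

Emit:
jog_arm:
  steps:
    - [[255, 0.161, 0, 0.0, 0, 0, 0], [100, 0, 0, 0, 0, 0, 0]]

```text
t: 16.3
eef_pos: [0.4458, -0.1044, 0.0853]
ee_rot: [3.139, -0.015, -2.969]
force: [2.3, 0.6, 0.6]
width: 0.018
gripper_force: 0.1
```

That row's 0.161 shift was my mistake. It slid the pads along the bar with only a small force. I'll open fully, lift, and press the lever from above with closed fingers to make sure it is shut.

Emit:
jog_arm:
  steps:
    - [[100, 0, 0, 0, 0, 0, 0], [100, 0, 0, 0, 0, 0, 0], [100, 0, 0, 0, 0, 0, 0], [100, 0, 0, -0.15, 0, 0, 0], [255, 0, 0, -0.25, 0, 0, 0], [255, 0, 0, -0.25, 0, 0, 0], [255, 0, 0, -0.25, 0, 0, 0], [255, 0, 0, -0.25, 0, 0, 0]]

```text
t: 17.1
eef_pos: [0.4605, -0.1022, 0.1502]
ee_rot: [3.141, -0.002, -2.966]
force: [0.1, -0.9, -0.8]
width: 0.0269
gripper_force: 0.0
```

Emit:
jog_arm:
  steps:
    - [[255, -0.02, 0, 0, 0, 0, 0], [255, -0.02, 0, 0, 0, 0, 0], [255, -0.02, 0, 0.08, 0, 0, 0], [255, -0.02, 0, 0.12, 0, 0, 0], [255, -0.02, 0, 0.14, 0, 0, 0], [255, -0.02, 0, 0.15, 0, 0, 0], [255, -0.02, 0, 0.15, 0, 0, 0]]

```text
t: 17.8
eef_pos: [0.4665, -0.1011, 0.1134]
ee_rot: [-3.142, -0.0, -2.965]
force: [0.6, 0.3, 0.0]
width: 0.0004
gripper_force: 0.0
```

Emit:
jog_arm:
  steps:
    - [[255, 0, 0, 0.006, 0, 0, 0], [255, 0, 0, 0.01, 0, 0, 0], [255, 0, 0, 0.01, 0, 0, 0]]

```text
t: 18.1
eef_pos: [0.467, -0.1012, 0.1122]
ee_rot: [-3.141, 0.001, -2.965]
force: [-1.0, 1.2, 8.5]
width: 0.0004
gripper_force: 4.0
```

Contact came at z = 0.112, as predicted for a closed lever. It holds 8.5 N (about 0.9 N m), so the lever is on its stop. Lifting and parking clear.

Emit:
jog_arm:
  steps:
    - [[255, 0, 0, -0.2, 0, 0, 0], [255, 0, 0, -0.4, 0, 0, 0], [255, 0, 0, -0.6, 0, 0, 0], [255, 0, -0.2, -0.7, 0, 0, 0], [255, 0, -0.4, -0.7, 0, 0, 0], [255, 0, -0.6, -0.7, 0, 0, 0], [255, 0, -0.8, -0.7, 0, 0, 0], [255, 0, -0.96, -0.7, 0, 0, 0]]

```text
t: 18.9
eef_pos: [0.5088, -0.3397, 0.2864]
ee_rot: [-3.141, 0.001, -2.965]
force: [0.6, 0.1, -0.3]
width: 0.0002
gripper_force: 0.0
```

Run:
```python
from station import vision
import cv2,numpy as np
a=vision.grab_frame("top")["color"][100:205,285:395,::-1]; b=vision.grab_frame("side")["color"][120:225,220:340,::-1]
m=np.zeros((385,800,3),np.uint8); m[:378,:396]=cv2.resize(a,(396,378),interpolation=cv2.INTER_CUBIC); m[:346,404:]=cv2.resize(b,(396,346),interpolation=cv2.INTER_CUBIC)
cv2.imwrite("pics/end.png",m)
```

```text
(no output)
```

View pics/end.png

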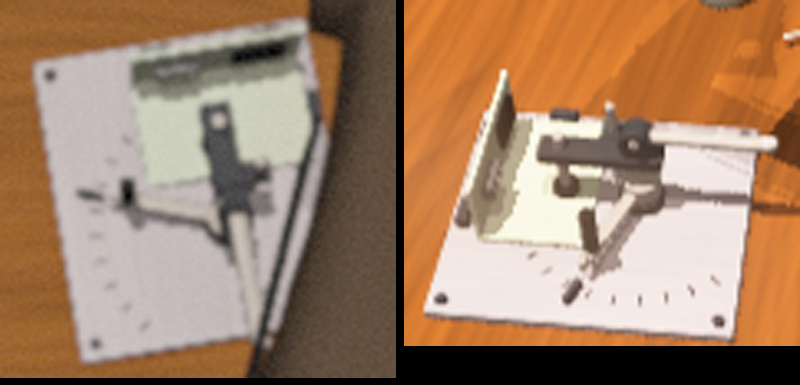

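The final view shows the lever level and closed (right panel, tip at (770,143)), the nut arm in line with the marker (90,194), the foot down at (567,186) and the panel in place. Handing in.

```bash
python3 -c "
from station import arm
print(arm.job_done())"
```

```text
the job is handed in; nothing more can be done
None
```

I handed the job in at about 19 s: lever flipped fully open, nut arm turned to the marker (within about 0.02 rad by camera), lever closed onto its stop, and the panel still in place.

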